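# Pin the crank shaft of the tape-core winder

### The arm

A 7-joint arm with a two-finger parallel gripper is mounted at the origin on a cart in front of the work surface, level with it; the furniture and walls round the work are solid. World frame = base frame: x ahead of the robot, y to its left, z up, the work surface at z = 0. Lengths are in m, angles in rad, forces in N, time in s.
With the tool pointing down it reaches from about 0.425 to 1.025 m from the base axis. Payload 3.6 kg.
Tool frame: the origin (TCP) lies midway between the tips of the shut fingers; the grasp point (between the pads) lies 19 mm behind it (env.pinch_z is the distance from the TCP to the grasp point, in m); z points along the fingers, x is the direction in which the jaws open and shut, and the axes are right-handed (so a half turn about z gives the same grasp; the last joint's range is limited). The gripper opens to 85 mm and grips with 20 to 120 N. Pads are 22 mm wide; open, the fingers measure 114 mm over their backs; the gripper's body (76 mm by 85 mm) begins 54 mm behind the grasp point. The pads swing forward as they close: fully open they stand 13 mm farther back than shut.
Start: joints at [1.212, 0.591, 0.048, 1.609, -0.033, 0.943, -0.034], TCP at [0.19, -0.7, 0.208] pointing down, gripper open.
Joint ranges: [-2.69, 2.69], [-0.47, 2.24], [-1.27, 1.36], [0.19, 2.51], [-1.53, 4.68], [0.08, 2.07], [-3.09, 3.09]. Speed limits (rad/s): [2.57, 2.57, 3.14, 3.14, 3.14, 3.14, 3.14].

### API

Orientations are given as a unit quaternion [x, y, z, w].
In Python, from cell import env gives the robot as it stands.
- The arm moves only by the tool carry_out, never from a script. Its argument "rows" is a list of rows, each a list of 6 numbers: the shift along the tool's x, y, z in m, then the turn, a rotation vector about the tool's x, y, z in degrees. In form: [[dx, dy, dz, ax, ay, az], ...]. A call has 1 to 8 rows; each row shifts and turns the commanded pose from where the row before left it, along the tool's axes as they then stand; what a row does not reach is not made up. A row lasts 1/8 s, in which the tool goes at most 62.5 mm and 10.7 degrees, less where a joint would pass 70% of its speed; a pose out of reach is approached as far as the arm can. A call with a gripper value outside its range is refused whole. "hand" is the closure, from 0 (fully open) to 1 (shut), set as the call begins (left out, the last holds). The fingers move at their own pace and stop on an object; "force" is the grip in N (left out, the last holds). Time passes only in rows, so rows that do not move let the fingers close. It gives the time, the measured TCP pose, the force and the opening at its end, in the units of the state.
- env.get_obs(): the state, without advancing time (a new reading comes with each control period).
- env.camera(name): name is "side" or "top"; returns (picture, depth): 400x640x3 uint8, red, green, blue; 400x640 float32, m along the optical axis (not along the pixel's ray), 0 where there is no reading.
- env.camera_info(name): a dict with "K" (3x3 intrinsics, pixels), "world_from_camera" (4x4, takes a point from camera to world coordinates). Camera axes: x right, y down, z forward; pixel columns grow to the right and rows downward; lengths in m; the calibration is good to about 2 mm. A picture is of the moment at which its call begins. camera_info takes no time and is no camera call.
- env.close_job(): hands the job in, once; it reports no verdict.
The state is a dict: "clock": time; "joint_positions": joint angles; "joint_velocities": joint speeds; "joint_efforts": joint torques, N m; "position": TCP position; "tcp_rot": TCP orientation; "contact_force": force on the tool from outside, world axes, zero at the start; "torque": the same for the moment, N m; "grip_width": finger opening in m.
Only numpy, scipy, OpenCV 4.12 (cv2) and the standard library are available. Lean on these libraries where they do the work, as an engineer would, in place of code of your own. Each camera call takes 0.05 s, during which the arm holds its last target.

### The job

Lock the crank shaft of the small tape-core winder: stand the stepped steel pin, nose down, in the guide bush on top of the bearing block and let go of it, then swing the crank gently away from the robot until you feel the pin catch in the shaft's hidden cross-hole. Let go of the crank and push the pin fully home, upright, with its head seated on the bush. Never force the crank or the pin against each other, and leave the other things on the table where they are.

Things in the scene. Friction and masses are not known exactly. Their poses are not given: they have to be found in the camera images.
- block: Grey bearing block, 56 x 50 mm, 120 mm tall, on a dark base plate 100 x 120 x 8 mm fixed to the table. Origin: centre of the plate's underside; z up, x roughly away from the robot. A shaft runs along its y axis, 70 mm up; crank on its -y side, hub with a brown tape core (76 mm) on its +y side. A vertical 15 mm bore goes down through block and shaft at x = y = 0.
- bush_mouth (a point): Centre of the open top of the steel guide bush (27 mm outside, bore 15 mm) on the block, 126 mm above the table; the pin goes in here straight down.
- shaft_centre (a point): Where the shaft axis crosses the bore, 70 mm above the table. The shaft is 40 mm thick: its surface lies 36 mm below the bush mouth. Its cross-hole, 15.5 mm wide, is hidden; it stands upright at an unknown crank angle between -0.30 and +0.45 rad. With the pin's nose caught in it the crank has about 0.6 rad of play in all, then stops.
- crank: Turning shaft with crank arm. Origin at shaft_centre, y along the shaft, z along the arm towards the handle. Crank angle: 0 arm upright, positive leaning to the block's +x (away from the robot); stops at -0.95 and +0.95 rad. It starts at -0.9 to -0.7 and stays where it is left (about 1 N of friction at the handle). Once caught, push it with no more than 15 N.
- crank_grip (a point): Point to take the crank's handle: a black round grip, 18 mm in diameter, 52 mm long, parallel to the shaft, standing out sideways (block -y) from the arm. This point lies 75 mm from the shaft axis and 96 mm from the bore along block -y, 3 mm outside its mid-length, 31 mm from the arm. It can be pinched from above across the block's x, or pushed.
- pin: Loose stepped steel pin, 102 mm long, 0.1 kg, at first upright in the pin stand. Origin: tip of the nose; z along the pin to the head. Nose 11 mm in diameter, rounded, 24 mm long; short cone; main shank 13 mm up to 84 mm; round head 26 mm in diameter, 18 mm high (84 to 102 mm). Nose on the shaft, the head's underside is 48 mm above the bush mouth.
- pin_seat (a point): Centre of the underside of the pin's head, 84 mm above the tip. When the nose catches, the pin sinks by its own weight about 12 mm, until its cone meets a spring ball in the bush; from there it must be pushed, with 5 to 15 N, turning the released crank straight by itself; it stays where it is left. Fully home, this underside rests on the bush mouth.
- pin_stand: Small aluminium stand, 44 x 44 x 45 mm on a 60 x 60 x 5 mm foot, fixed to the table in front of the block (its -x side); a 15 mm hole 40 mm deep in its top holds the pin. Origin: centre of its underside, on the table. The standing pin's head spans 89 to 107 mm above the table.
- clear_tape: Bystander: small roll of clear tape, 54 mm, 18 mm high, lying flat. Origin: centre of its underside.
- spare_roller: Bystander: white flanged roller, 37 mm, 34 mm high. Origin: centre of its underside.
- tape_measure: Bystander: grey tape measure, 32 x 65 x 54 mm. Origin: centre of its underside.
Things that resemble listed ones, but are neither listed nor needed, are in the scene too. Of the things that look like the pin, take the one that is farthest to the robot's right at the start.

How it is judged:
On the way:
1. the pin stands free in the bush, let go, its nose on the shaft or caught in it (head 25 to 55 mm above the bush) (z of pin_seat in the frame of bush_mouth between 0.025 and 0.055 m and horizontal distance between pin and bush_mouth below 0.008 m and contact force between the fingers and pin below 0.1 N), for 0.2 s.
At the end, for the whole second after the job is handed in: The pin stands upright (within 0.08 rad) and at rest in the bush, through the shaft, its head's underside within 3 mm of the bush mouth and centred on it within 4 mm (z of pin_seat in the frame of bush_mouth below 0.003 m and horizontal distance between pin_seat and bush_mouth below 0.004 m and angle between pin's own z axis and vertical below 0.08 rad and linear speed of pin below 0.02 m/s); the robot touches nothing.
It fails at once if the pin and the shaft are forced against each other with more than 80 N (contact force between pin and crank above 80 N).
It fails at once if the clear tape, the spare roller or the tape measure is moved more than 20 mm (distance of any of clear_tape, spare_roller, tape_measure from where it was at the start of the episode above 0.02 m).
It also fails if it takes over 64 s, if anything falls off the work surface, if the arm or the gripper's body presses on something with over 40 N, if the wrist force passes 120 N, or if a joint passes its speed limit or range.

## Working session

There is one attempt and no reset: what is moved stays moved. The work goes in short steps, Python scripts to look and compute and a tool call to move; the robot and the scene stay as the last step left them, time stands still between calls to the robot, and variables do not carry over. Pictures are saved under pics/ and viewed, and the job is handed in when it is done.

Besides the shell and the picture viewer there is one more tool, called after "Emit:" by a JSON object that holds its "fn" and its "kwargs", one argument or row to a line. carry_out: Moves the arm, as the interface text tells. Its arguments: {"type":"object","properties":{"rows":{"type":"array","items":{"type":"array","items":{"type":"number"}}},"hand":{"type":"number"},"force":{"type":"number"}},"required":["rows"]}

```bash
ls; mkdir -p pics; python3 - <<'E'
from cell import env
import cv2
for n in("side","top"):
    p,d=env.camera(n); cv2.imwrite(f"pics/{n}0.png",p[:,:,::-1])
    import numpy as np; np.save(f"pics/{n}0d.npy",d); np.save(f"pics/{n}0.npy",p)
    i=env.camera_info(n); print(n,i["K"],i["world_from_camera"])
print(env.get_obs(),env.pinch_z)
E
```

```text
pics
side [[437.2805328    0.         312.93916683]
 [  0.         437.2805328  200.75622052]
 [  0.           0.           1.        ]] [[ 0.99983728 -0.01092525  0.01435458  0.48786713]
 [-0.01789788 -0.50135801  0.8650548  -0.86076015]
 [-0.00225416 -0.86517096 -0.50147197  0.55777202]
 [ 0.          0.          0.          1.        ]]
top [[383.53674438   0.         314.00905203]
 [  0.         383.53674438 195.14123797]
 [  0.           0.           1.        ]] [[-1.45251874e-04 -9.96100164e-01  8.82294902e-02  4.06807223e-01]
 [-9.99981453e-01  6.81892325e-04  6.05221537e-03 -8.33922397e-02]
 [-6.08877573e-03 -8.82269747e-02 -9.96081788e-01  9.72796491e-01]
 [ 0.00000000e+00  0.00000000e+00  0.00000000e+00  1.00000000e+00]]
{'clock': 0.1, 'joint_positions': array([ 1.21151819,  0.59202104,  0.04830291,  1.60969765, -0.03329624,
        0.94270273, -0.03368639]), 'joint_velocities': array([ 0.00035677, -0.00013762, -0.00118416, -0.00514025,  0.00017226,
       -0.00202878,  0.00077404]), 'joint_efforts': array([ 4.45900921e-03, -5.49999762e+01,  1.55317035e+00, -1.98823124e+01,
        9.77951830e-03,  3.87585795e-03, -9.72407776e-06]), 'position': array([ 0.19022669, -0.69877543,  0.20685848]), 'tcp_rot': array([ 7.94591920e-01, -6.07143028e-01, -8.37943585e-04, -5.67539435e-04]), 'contact_force': array([-0.14028553, -0.68940414,  0.2605809 ]), 'torque': array([ 0.05755742, -0.06217369,  0.02648492]), 'grip_width': 0.08548348750398507} 0.0187
```

View pics/side0.png

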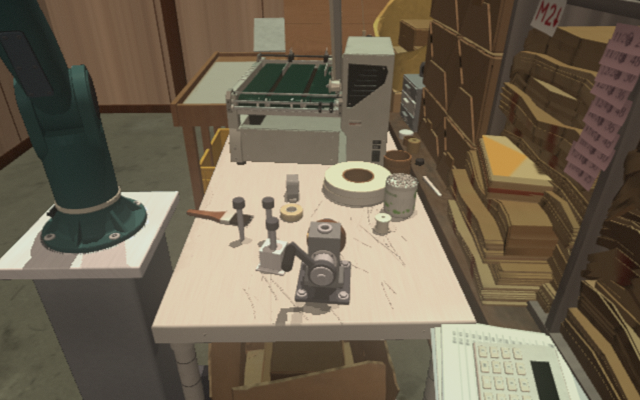

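View pics/top0.png

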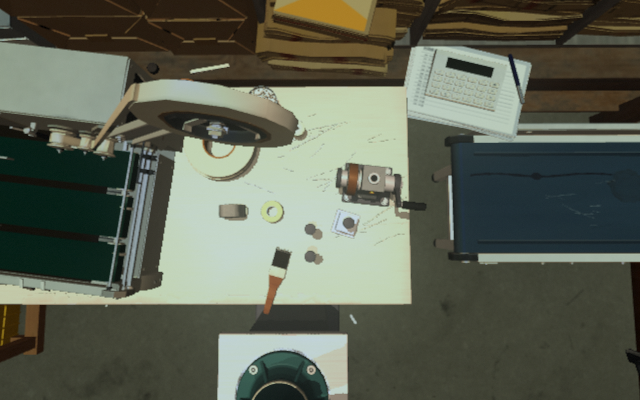

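```bash
cat > h.py <<'E'
import numpy as np,cv2
from cell import env
def ray(n,u,v):
    i=env.camera_info(n);K=np.array(i["K"]);T=np.array(i["world_from_camera"])
    d=np.array([(u-K[0,2])/K[0,0],(v-K[1,2])/K[1,1],1.]);return T[:3,3],T[:3,:3]@d
def plane(n,u,v,z):
    o,d=ray(n,u,v);return o+d*(z-o[2])/d[2]
def pt(n,u,v,dep):
    o,d=ray(n,u,v);return o+d*dep
def proj(n,P):
    i=env.camera_info(n);K=np.array(i["K"]);T=np.array(i["world_from_camera"])
    c=T[:3,:3].T@(np.asarray(P)-T[:3,3]);return (K@c)[:2]/c[2]
def cloud(n,d):
    i=env.camera_info(n);K=np.array(i["K"]);T=np.array(i["world_from_camera"])
    v,u=np.mgrid[:400,:640];c=np.stack([(u-K[0,2])/K[0,0]*d,(v-K[1,2])/K[1,1]*d,d],-1)
    return c@T[:3,:3].T+T[:3,3]
def two(n1,p1,n2,p2):
    o1,d1=ray(n1,*p1);o2,d2=ray(n2,*p2)
    s=np.linalg.lstsq(np.stack([d1,-d2],1),o2-o1,rcond=None)[0]
    a=o1+s[0]*d1;b=o2+s[1]*d2;return (a+b)/2,np.linalg.norm(a-b)
def crop(p,x0,y0,x1,y1,name,k=6):
    cv2.imwrite(name,cv2.resize(p[y0:y1,x0:x1,::-1],None,fx=k,fy=k,interpolation=cv2.INTER_CUBIC))
E
python3 - <<'E'
from h import *
s=np.load("pics/side0.npy");t=np.load("pics/top0.npy")
crop(s,225,185,358,310,"pics/s0c.png",6 if 0 else 4.7 and 4)
crop(t,290,150,430,270,"pics/t0c.png",5)
E
```

```text
(no output)
```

View pics/s0c.png

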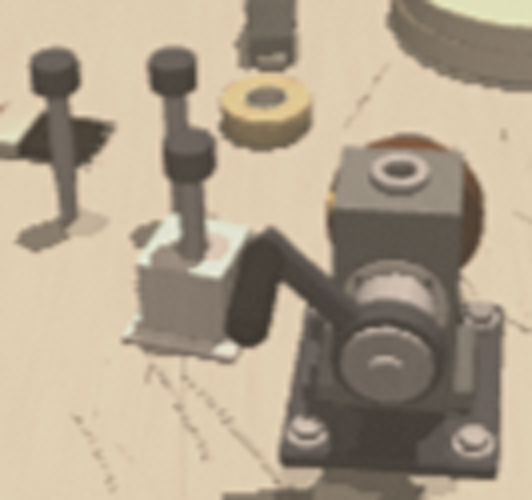

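View pics/t0c.png

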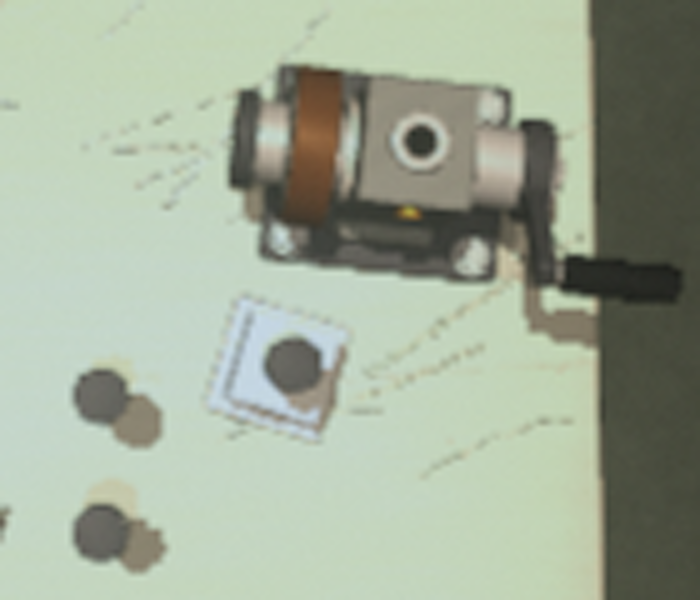

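```bash
python3 - <<'E'
from h import *
np.set_printoptions(precision=4,suppress=True)
t=np.load("pics/top0.npy");s=np.load("pics/side0.npy")
C=cloud("top",np.load("pics/top0d.npy"));S=cloud("side",np.load("pics/side0d.npy"))
print("bush",plane("top",373.6,177.7,.126),plane("side",324.7,227.4,.126),two("top",(373.6,177.7),"side",(324.7,227.4)))
print("head",plane("top",348.4,222.5,.107),plane("side",272.2,219.7,.107))
for nm,X in(("top",C),("side",S)):
    # block top
    b=np.array(plane("top",373.6,177.7,.126))
    m=(abs(X[...,2]-.12)<.004)&(np.hypot(X[...,0]-b[0],X[...,1]-b[1])<.05)
    r=cv2.minAreaRect(X[m][:,:2].astype(np.float32)*1000);print(nm,"blocktop",m.sum(),r)
    m=(abs(X[...,2]-.126)<.003)&(np.hypot(X[...,0]-b[0],X[...,1]-b[1])<.02);print(X[m].mean(0),m.sum())
    h=plane("top",348.4,222.5,.107)
    m=(X[...,2]>.103)&(X[...,2]<.113)&(np.hypot(X[...,0]-h[0],X[...,1]-h[1])<.025);print("headpts",X[m].mean(0),X[m].min(0),X[m].max(0),m.sum())
    m=(X[...,2]>.047)&(X[...,2]<.053)&(np.hypot(X[...,0]-h[0],X[...,1]-h[1])<.05)
    print("stand",cv2.minAreaRect(X[m][:,:2].astype(np.float32)*1000))
# grip dark in top
g=(t.max(2)<50); 
hx=cv2.cvtColor(t,cv2.COLOR_RGB2GRAY)
for u in range(405,428,2): 
  col=hx[195:215,u]; i=np.where(col<45)[0]+195; print(u,i, np.median(C[i,u,2]) if len(i) else None)
E
```

```text
bush [ 0.5207 -0.2107  0.126 ] [ 0.5195 -0.211   0.126 ] (array([ 0.5201, -0.2108,  0.1259]), np.float64(0.0011735991318592095))
head [ 0.4216 -0.1555  0.107 ] [ 0.4215 -0.1537  0.107 ]
top blocktop 461 ((519.4906616210938, -212.31027221679688), (50.48581314086914, 56.38054656982422), 83.21429443359375)
[ 0.5195 -0.2117  0.1261] 75
headpts [ 0.421  -0.1566  0.1076] [ 0.4093 -0.1682  0.1041] [ 0.4318 -0.1454  0.1118] 98
stand ((420.725341796875, -156.38455200195312), (40.10462951660156, 41.139442443847656), 70.91885375976562)
side blocktop 477 ((518.314208984375, -212.13595581054688), (53.363037109375, 56.292545318603516), 82.89146423339844)
[ 0.5195 -0.2142  0.1263] 116
headpts [ 0.4199 -0.1596  0.1084] [ 0.4077 -0.17    0.1033] [ 0.4312 -0.1433  0.1116] 107
stand ((419.48797607421875, -157.08204650878906), (46.53280258178711, 44.40592575073242), 72.49095916748047)
405 [202 203 204 205 206 207] 0.13340763035497438
407 [202 203 204 205 206 207] 0.13195578525786478
409 [202 203 204 205 206 207 208] 0.13404078009776765
411 [202 203 204 205 206 207 208] 0.13207468605743278
413 [202 203 204 205 206 207 208] 0.1317234857934283
415 [203 204 205 206 207 208 209] 0.13239968936112612
417 [203 204 205 206 207 208 209] 0.13338185379216816
419 [203 204 205 206 207 208 209] 0.132873630070227
421 [203 204 205 206 207 208 209] 0.13230938384711988
423 [203 204 205 206 207 208 209] 0.13314033288862226
425 [204 205 206 207 208] 0.1325253457004243
427 [] None
```

The top picture shows the bush at (374,178), the standing pin's head at (348,222) and the crank grip from (405,204) to (425,206). The side picture confirms that the pin farthest to the robot's right is the one in the stand, at (272,220). Block yaw is about -6.8°, so I'm lining the tool up with the block and going over the pin.

Emit:
{"fn": "carry_out", "kwargs": {
  "rows": [
    [0,0,0,0,0,7.33],
    [0,0,0,0,0,7.33],
    [0,0,0,0,0,7.33],
    [-0.055,-0.016,0,0,0,0],
    [-0.055,-0.016,0,0,0,0],
    [-0.055,-0.016,0,0,0,0],
    [-0.055,-0.016,0,0,0,0],
    [-0.055,-0.016,0,0,0,0]
  ],
  "hand": 0
}}

```text
clock: 1.1
position: [0.3028, -0.4338, 0.2077]
tcp_rot: [-0.664, 0.748, 0.0, 0.0]
contact_force: [0.9, -0.2, -0.7]
grip_width: 0.0855
```

```bash
cat >> h.py <<'E'
from scipy.spatial.transform import Rotation as R
def to(P,obs=None):
    o=obs or env.get_obs();r=R.from_quat(o["tcp_rot"])
    return np.round(r.inv().apply(np.array(P)-o["position"]),4)
def st():
    o=env.get_obs();m=R.from_quat(o["tcp_rot"]).as_matrix()
    print("t",round(o["clock"],2),"p",o["position"].round(4),"yaw",np.degrees(np.arctan2(m[1,0],m[0,0])).round(2),"z",m[:,2].round(3),"F",o["contact_force"].round(2),"w",round(o["grip_width"],4));return o
E
python3 -c "
from h import *
st();print(to([.4213,-.1556,.2]))"
```

```text
t 1.1 p [ 0.3028 -0.4338  0.2077] yaw -96.76 z [-0.  0. -1.] F [ 0.86 -0.22 -0.67] w 0.0855
[-0.2902 -0.085   0.0078]
```

Emit:
{"fn": "carry_out", "kwargs": {
  "rows": [
    [-0.055,-0.016,0,0,0,0],
    [-0.055,-0.016,0,0,0,0],
    [-0.055,-0.016,0,0,0,0],
    [-0.055,-0.016,0,0,0,0],
    [-0.055,-0.016,0,0,0,0],
    [-0.015,-0.005,0,0,0,0],
    [0,0,0,0,0,0]
  ]
}}

```text
clock: 1.98
position: [0.4212, -0.1565, 0.2078]
tcp_rot: [-0.666, 0.746, 0.0, 0.0]
contact_force: [-0.2, -0.8, 0.1]
grip_width: 0.0858
```

```bash
python3 -c "
from h import *
st();print(to([.4213,-.1556,.083]))
for n in ('side','top'):
    p,d=env.camera(n);np.save(f'pics/{n}1.npy',p);np.save(f'pics/{n}1d.npy',d);cv2.imwrite(f'pics/{n}1.png',p[:,:,::-1])"
```

```text
t 1.98 p [ 0.4212 -0.1565  0.2078] yaw -96.54 z [-0.  0. -1.] F [-0.22 -0.79  0.08] w 0.0858
[-8.000e-04 -1.000e-04  1.248e-01]
```

View pics/side1.png

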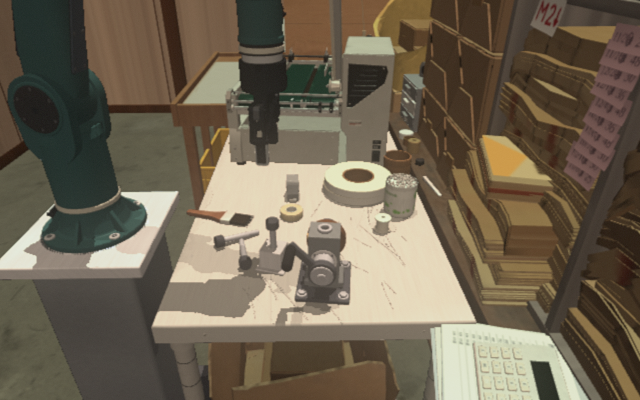

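```bash
python3 - <<'E'
from h import *
print(proj("side",[.4213,-.1556,.2078]),proj("top",[.4213,-.1556,.2078]))
s=np.load("pics/side1.npy");t=np.load("pics/top1.npy")
a=cv2.resize(s[185:310,205:358,::-1],None,fx=5,fy=5,interpolation=cv2.INTER_CUBIC)
cv2.imwrite("pics/s1c.png",a[:600]);crop(t,270,150,430,270,"pics/t1c.png",5)
E
```

```text
[269.24817931 172.87407914] [352.6533971 221.7922143]
```

View pics/s1c.png

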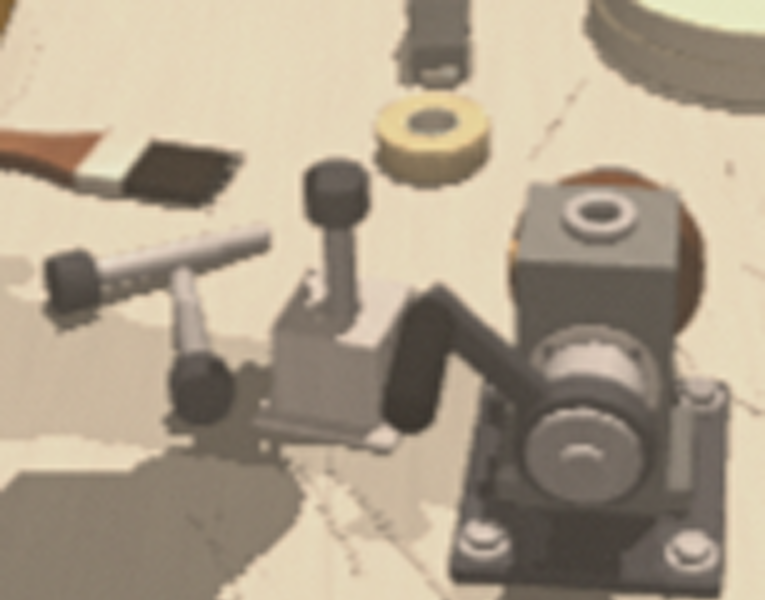

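View pics/t1c.png

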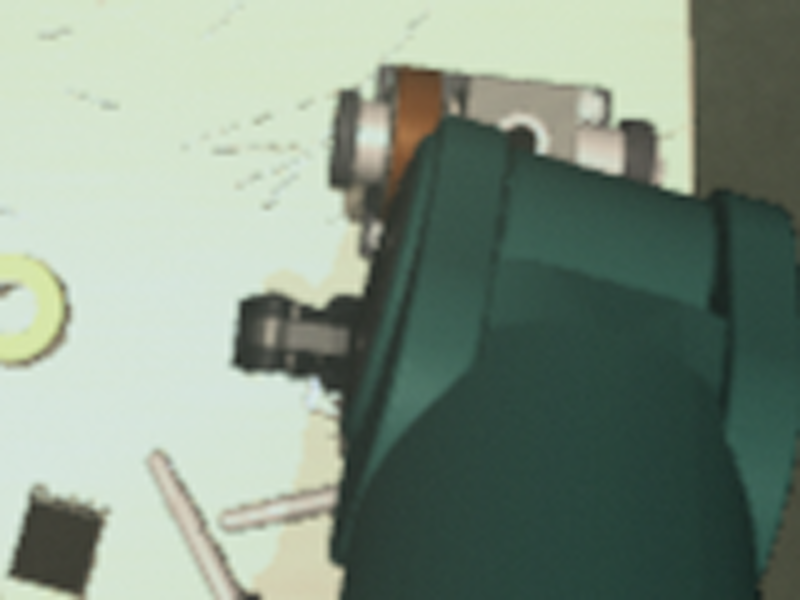

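The other two loose pins toppled on their own: the tool stayed above 0.2 m and they aren't bystanders. They lie clear at side (240,255) and (220,240). The stand pin is unchanged at (272,222), so I'm descending to grip its head.

Emit:
{"fn": "carry_out", "kwargs": {
  "rows": [
    [0,0,0.03,0,0,0],
    [0,0,0.04,0,0,0],
    [0,0,0.04,0,0,0],
    [0,0,0.017,0,0,0],
    [0,0,0,0,0,0]
  ]
}}

```text
clock: 2.7
position: [0.4191, -0.1592, 0.0798]
tcp_rot: [-0.663, 0.749, 0.001, -0.001]
contact_force: [-0.1, -0.3, -0.2]
grip_width: 0.0853
```

Emit:
{"fn": "carry_out", "kwargs": {
  "rows": [
    [0,0,0,0,0,0],
    [0,0,0,0,0,0],
    [0,0,0,0,0,0],
    [0,0,0,0,0,0],
    [0,0,0,0,0,0],
    [0,0,0,0,0,0]
  ],
  "hand": 1,
  "force": 40
}}

```text
clock: 3.45
position: [0.4219, -0.1581, 0.0816]
tcp_rot: [-0.664, 0.747, -0.001, 0.001]
contact_force: [-0.6, -0.3, 6.0]
grip_width: 0.0216
```

```bash
python3 -c "
from h import *
st()"
```

```text
t 3.45 p [ 0.4219 -0.1581  0.0816] yaw -96.75 z [ 0.002 -0.001 -1.   ] F [-0.56 -0.28  6.04] w 0.0216
```

```bash
python3 -c "
from h import *
for n in ('side',):
    p,d=env.camera(n);crop(p,205,130,335,270,'pics/s2c.png',4)
st();st()"
```

```text
t 3.5 p [ 0.4219 -0.1582  0.0816] yaw -96.75 z [ 0.002 -0.001 -1.   ] F [-0.36 -0.    6.25] w 0.0216
t 3.5 p [ 0.4219 -0.1582  0.0816] yaw -96.75 z [ 0.002 -0.001 -1.   ] F [-0.36 -0.    6.25] w 0.0216
```

View pics/s2c.png

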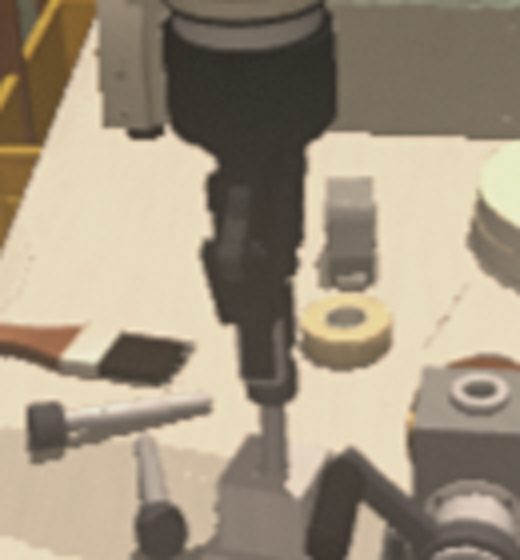

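Emit:
{"fn": "carry_out", "kwargs": {
  "rows": [
    [0,0,-0.02,0,0,0],
    [0,0,-0.03,0,0,0],
    [0,0,-0.04,0,0,0],
    [0,0,-0.04,0,0,0],
    [0,0,-0.02,0,0,0],
    [0,0,0,0,0,0],
    [0,0,0,0,0,0]
  ]
}}

```text
clock: 4.38
position: [0.4199, -0.1576, 0.23]
tcp_rot: [-0.664, 0.748, 0.001, -0.001]
contact_force: [0.8, 0.1, -0.0]
grip_width: 0.0
```

```bash
python3 -c "
from h import *
for n in ('side','top'):
    p,d=env.camera(n);np.save(f'pics/{n}3.npy',p);np.save(f'pics/{n}3d.npy',d)
    if n=='side': crop(p,205,90,335,240,'pics/s3c.png',4)
    else: crop(p,270,150,430,270,'pics/t3c.png',5)
st()"
```

```text
t 4.47 p [ 0.4198 -0.1576  0.2296] yaw -96.75 z [-0.003  0.001 -1.   ] F [-0.72  0.36  0.59] w 0.0001
```

View pics/s3c.png

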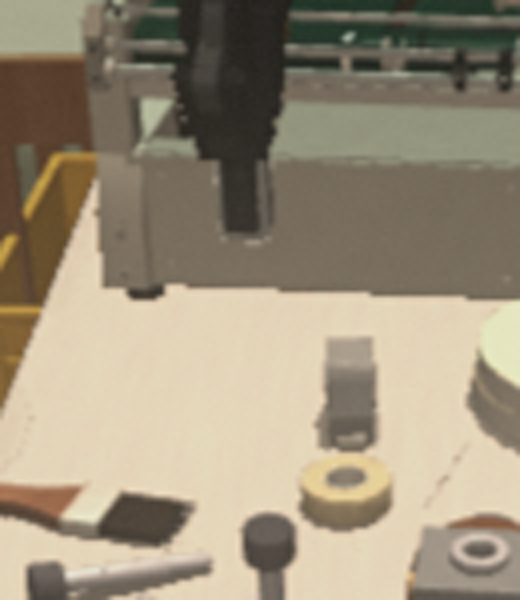

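View pics/t3c.png

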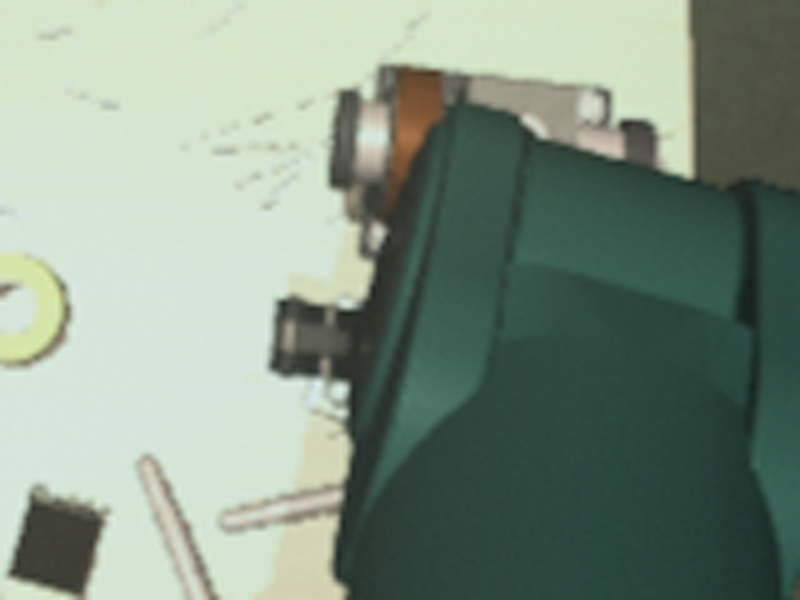

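```bash
python3 -c "
from h import *
print(proj('side',[.4199,-.1576,.2296]),proj('side',[.4199,-.1576,.2496]))
print(proj('top',[.4199,-.1576,.2496]))
C=cloud('side',np.load('pics/side3d.npy'))
for v in range(136,153,2): print(v,C[v,262:272:3].round(3).tolist())
o=env.get_obs();print(o['joint_positions'].round(3))
"
```

```text
[267.72974044 162.30762453] [267.10868927 151.86959631]
[355.82059592 222.11555985]
136 [[0.414, -0.169, 0.284], [0.419, -0.169, 0.284], [0.424, -0.168, 0.283], [0.429, -0.164, 0.281]]
138 [[0.414, -0.171, 0.281], [0.419, -0.172, 0.281], [0.424, -0.168, 0.279], [0.428, -0.164, 0.278]]
140 [[0.413, -0.168, 0.276], [0.419, -0.169, 0.277], [0.424, -0.169, 0.276], [0.428, -0.165, 0.275]]
142 [[0.414, -0.171, 0.274], [0.419, -0.174, 0.275], [0.424, -0.169, 0.273], [0.428, -0.165, 0.271]]
144 [[0.413, -0.171, 0.27], [0.418, -0.169, 0.269], [0.424, -0.172, 0.27], [0.428, -0.167, 0.268]]
146 [[0.413, -0.168, 0.265], [0.418, -0.17, 0.266], [0.423, -0.172, 0.267], [0.428, -0.167, 0.265]]
148 [[0.412, -0.162, 0.259], [0.417, -0.164, 0.259], [0.423, -0.166, 0.261], [0.428, -0.166, 0.26]]
150 [[0.361, 0.299, 0.055], [0.37, 0.302, 0.054], [0.422, -0.165, 0.256], [0.387, 0.296, 0.057]]
152 [[0.361, 0.304, 0.047], [0.369, 0.302, 0.048], [0.378, 0.304, 0.047], [0.387, 0.296, 0.05]]
[ 0.222  0.214  0.042  2.186 -0.013  0.745 -1.416]
```

```bash
python3 -c "
from h import *
C=cloud('side',np.load('pics/side1d.npy'))
for v in range(146,172,2): print(v,C[v,254:276:4].round(3).tolist())
print(proj('side',[.4212,-.1565-.043,.2208]))
p=np.load('pics/side1.npy');crop(p,205,70,335,200,'pics/s1d.png',4)
for i in range(3):
  p,d=env.camera('side')
C=cloud('side',d);m=(abs(C[...,0]-.42)<.03)&(abs(C[...,1]+.165)<.03)&(C[...,2]>.15);print(C[m][:,2].min());st()
"
```

```text
146 [[0.404, -0.202, 0.279], [0.411, -0.213, 0.284], [0.418, -0.213, 0.284], [0.423, -0.206, 0.281], [0.385, 0.299, 0.068], [0.397, 0.297, 0.068]]
148 [[0.403, -0.203, 0.277], [0.411, -0.212, 0.28], [0.418, -0.214, 0.281], [0.423, -0.205, 0.277], [0.385, 0.299, 0.061], [0.396, 0.301, 0.061]]
150 [[0.403, -0.204, 0.273], [0.411, -0.21, 0.276], [0.417, -0.212, 0.277], [0.423, -0.206, 0.274], [0.385, 0.297, 0.056], [0.396, 0.298, 0.056]]
152 [[0.403, -0.204, 0.27], [0.41, -0.212, 0.273], [0.417, -0.211, 0.273], [0.423, -0.206, 0.27], [0.384, 0.297, 0.05], [0.396, 0.297, 0.05]]
154 [[0.337, 0.305, 0.041], [0.41, -0.212, 0.27], [0.417, -0.212, 0.27], [0.423, -0.207, 0.268], [0.384, 0.299, 0.043], [0.488, -0.861, 0.558]]
156 [[0.337, 0.303, 0.035], [0.41, -0.211, 0.266], [0.416, -0.21, 0.265], [0.422, -0.206, 0.264], [0.383, 0.3, 0.036], [0.395, 0.295, 0.038]]
158 [[0.336, 0.305, 0.028], [0.41, -0.212, 0.263], [0.416, -0.211, 0.263], [0.422, -0.204, 0.259], [0.383, 0.297, 0.031], [0.395, 0.295, 0.032]]
160 [[0.336, 0.304, 0.022], [0.41, -0.212, 0.259], [0.416, -0.212, 0.259], [0.422, -0.20
[... 215 characters left out ...]
 0.319, 0.002], [0.408, -0.205, 0.249], [0.415, -0.206, 0.249], [0.422, -0.207, 0.25], [0.381, 0.313, 0.004], [0.392, 0.315, 0.003]]
166 [[0.334, 0.304, 0.003], [0.346, 0.303, 0.003], [0.358, 0.305, 0.002], [0.37, 0.303, 0.003], [0.381, 0.303, 0.002], [0.393, 0.3, 0.004]]
168 [[0.336, 0.292, 0.002], [0.347, 0.292, 0.002], [0.359, 0.292, 0.002], [0.371, 0.291, 0.002], [0.382, 0.291, 0.002], [0.394, 0.287, 0.004]]
170 [[0.337, 0.275, 0.004], [0.349, 0.276, 0.003], [0.36, 0.275, 0.004], [0.372, 0.275, 0.003], [0.383, 0.274, 0.004], [0.395, 0.274, 0.003]]
[267.0090759  177.55754661]
0.2551999758420026
t 4.62 p [ 0.4202 -0.1577  0.23  ] yaw -96.76 z [-0.002  0.    -1.   ] F [0.36 0.68 0.19] w 0.0
```

View pics/s1d.png

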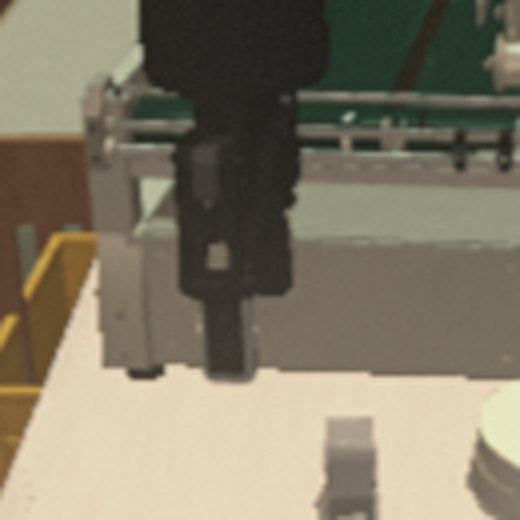

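```bash
python3 -c "
from h import *
for k,yr in ((1,(-.23,-.19)),(3,(-.185,-.15))):
  C=cloud('side',np.load(f'pics/side{k}d.npy'))
  for v in range(100,166,4):
    r=C[v];m=(r[:,0]>.35)&(r[:,0]<.5)&(r[:,1]>-.26)&(r[:,1]<-.1)&(r[:,2]>.2)
    if m.any(): u=np.where(m)[0];print(k,v,u.min(),u.max(),r[m][:,0].min().round(4),r[m][:,0].max().round(4),'mid',((r[m][:,0].min()+r[m][:,0].max())/2).round(4),'y',np.median(r[m][:,1]).round(4),'z',np.median(r[m][:,2]).round(3))
C=cloud('top',np.load('pics/top3d.npy'));p=np.load('pics/top3.npy')
for v in range(205,228,2):
  print(v,[tuple(C[v,u].round(3)) for u in range(322,346,4)])
"
```

```text
1 100 253 277 0.4059 0.4403 mid 0.4231 y -0.1904 z 0.352
1 104 250 277 0.3985 0.4401 mid 0.4193 y -0.1896 z 0.345
1 108 247 278 0.3992 0.4403 mid 0.4197 y -0.2182 z 0.348
1 112 248 278 0.4009 0.4399 mid 0.4204 y -0.2214 z 0.343
1 116 248 278 0.4007 0.4395 mid 0.4201 y -0.2229 z 0.337
1 120 248 278 0.4002 0.4381 mid 0.4192 y -0.2224 z 0.331
1 124 248 277 0.4001 0.436 mid 0.4181 y -0.2249 z 0.325
1 128 248 277 0.3996 0.4358 mid 0.4177 y -0.2263 z 0.319
1 132 249 277 0.4006 0.4354 mid 0.418 y -0.2024 z 0.304
1 136 249 277 0.4003 0.4354 mid 0.4178 y -0.2069 z 0.299
1 140 249 277 0.3999 0.4351 mid 0.4175 y -0.2279 z 0.3
1 144 250 267 0.4005 0.425 mid 0.4128 y -0.2282 z 0.294
1 148 254 267 0.4035 0.4249 mid 0.4142 y -0.2108 z 0.28
1 152 254 268 0.4031 0.4253 mid 0.4142 y -0.2115 z 0.273
1 156 255 268 0.4041 0.4254 mid 0.4148 y -0.2112 z 0.266
1 160 255 268 0.4037 0.4251 mid 0.4144 y -0.2106 z 0.259
1 164 256 267 0.4048 0.4232 mid 0.414 y -0.205 z 0.249
3 100 250 275 0.3992 0.4369 mid 0.418 y -0.1894 z 0.351
3 104 251 275 0.3997 0.4368 mid 0.4183 y -0.1857 z 0.344
3 108 247 275 0.3986 0.436
[... 4248 characters left out ...]
17), np.float64(-0.098), np.float64(-0.0)), (np.float64(0.414), np.float64(-0.099), np.float64(0.343)), (np.float64(0.414), np.float64(-0.106), np.float64(0.326)), (np.float64(0.414), np.float64(-0.112), np.float64(0.341)), (np.float64(0.414), np.float64(-0.12), np.float64(0.326)), (np.float64(0.411), np.float64(-0.11), np.float64(0.58))]
227 [(np.float64(0.412), np.float64(-0.098), np.float64(0.0)), (np.float64(0.412), np.float64(-0.108), np.float64(-0.0)), (np.float64(0.412), np.float64(-0.118), np.float64(-0.0)), (np.float64(0.412), np.float64(-0.128), np.float64(0.005)), (np.float64(0.412), np.float64(-0.136), np.float64(0.046)), (np.float64(0.409), np.float64(-0.11), np.float64(0.579))]
```

The gripper shut empty. The depth image puts the fingertips at z = 0.255 while the reported TCP was 0.230, so the pose reads 25 mm too low in z. In x and y it agrees within about 1 mm. Regripping 25 mm deeper.

Emit:
{"fn": "carry_out", "kwargs": {
  "rows": [
    [-0.002,-0.001,0,0,0,0],
    [0,0,0,0,0,0],
    [0,0,0,0,0,0],
    [0,0,0.03,0,0,0],
    [0,0,0.045,0,0,0],
    [0,0,0.045,0,0,0],
    [0,0,0.04,0,0,0],
    [0,0,0.015,0,0,0]
  ],
  "hand": 0
}}

```text
clock: 5.62
position: [0.421, -0.1557, 0.0539]
tcp_rot: [-0.664, 0.748, 0.001, -0.001]
contact_force: [-0.5, -0.1, 0.3]
grip_width: 0.0853
```

Emit:
{"fn": "carry_out", "kwargs": {
  "rows": [
    [0,0,0,0,0,0],
    [0,0,0,0,0,0],
    [0,0,0,0,0,0],
    [0,0,0,0,0,0],
    [0,0,0,0,0,0],
    [0,0,0,0,0,0]
  ],
  "hand": 1,
  "force": 40
}}

```text
clock: 6.38
position: [0.423, -0.1563, 0.0568]
tcp_rot: [-0.664, 0.748, -0.001, 0.001]
contact_force: [-0.3, 0.0, 6.4]
grip_width: 0.0247
```

```bash
python3 -c "
from h import *
st()
for n in ('side',):
    p,d=env.camera(n);crop(p,205,130,335,270,'pics/s4c.png',4)
"
```

```text
t 6.38 p [ 0.423  -0.1563  0.0568] yaw -96.76 z [ 0.002 -0.001 -1.   ] F [-0.28  0.03  6.42] w 0.0247
```

View pics/s4c.png

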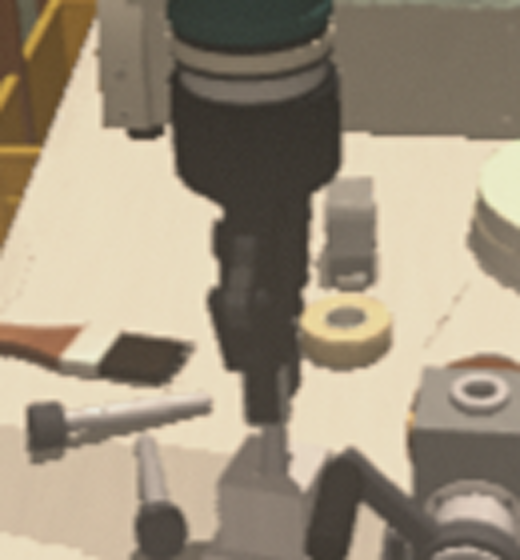

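Emit:
{"fn": "carry_out", "kwargs": {
  "rows": [
    [0,0,-0.02,0,0,0],
    [0,0,-0.03,0,0,0],
    [0,0,-0.04,0,0,0],
    [0,0,-0.04,0,0,0],
    [0,0,-0.025,0,0,0],
    [0,0,0,0,0,0],
    [0,0,0,0,0,0]
  ]
}}

```text
clock: 7.3
position: [0.421, -0.1557, 0.21]
tcp_rot: [-0.664, 0.748, 0.001, -0.0]
contact_force: [0.3, 0.3, -1.5]
grip_width: 0.0247
```

```bash
python3 -c "
from h import *
o=st()
for n in ('side','top'):
    p,d=env.camera(n);np.save(f'pics/{n}5.npy',p);np.save(f'pics/{n}5d.npy',d)
    if n=='side': crop(p,205,110,335,250,'pics/s5c.png',4)
"
```

```text
t 7.3 p [ 0.421  -0.1557  0.21  ] yaw -96.76 z [-0.002  0.    -1.   ] F [ 0.34  0.27 -1.46] w 0.0247
```

View pics/s5c.png

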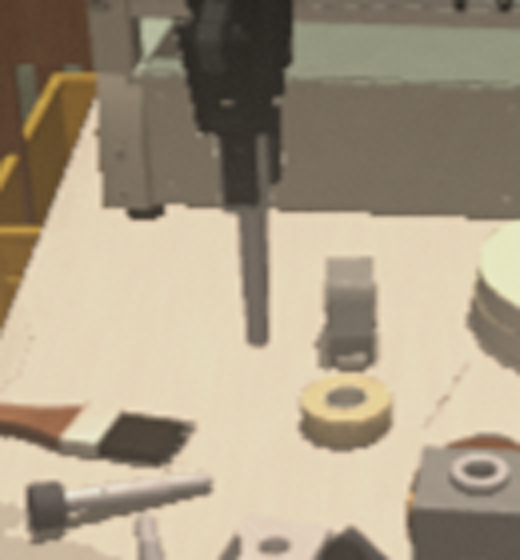

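```bash
python3 -c "
from h import *
def py(u,v,y):
    o,d=ray('side',u,v);return o+d*(y-o[1])/d[1]
S=np.load('pics/side5.npy').astype(float)
C=cloud('side',np.load('pics/side5d.npy'))
for v in range(160,198,3):
  r=C[v];m=(abs(r[:,0]-.42)<.03)&(abs(r[:,1]+.16)<.03)&(r[:,2]>.1)
  u=np.where(m)[0]
  if len(u): c=(u.min()+u.max())/2; print(v,u.min(),u.max(),r[m].mean(0).round(4),py(c,v,-.1556).round(4))
T=cloud('top',np.load('pics/top5d.npy'))
"
```

```text
160 259 271 [ 0.4174 -0.1775  0.2433] [ 0.4151 -0.1556  0.2332]
163 264 270 [ 0.4197 -0.1695  0.2338] [ 0.4183 -0.1556  0.2273]
166 264 271 [ 0.4193 -0.1591  0.2231] [ 0.4189 -0.1556  0.2215]
169 264 271 [ 0.419  -0.1594  0.2174] [ 0.4186 -0.1556  0.2155]
172 265 271 [ 0.4195 -0.1593  0.2114] [ 0.4192 -0.1556  0.2096]
175 265 271 [ 0.4193 -0.1603  0.2059] [ 0.4188 -0.1556  0.2036]
178 265 271 [ 0.4189 -0.1596  0.1996] [ 0.4185 -0.1556  0.1975]
181 265 271 [ 0.4186 -0.1596  0.1935] [ 0.4182 -0.1556  0.1914]
184 266 271 [ 0.4191 -0.1588  0.1869] [ 0.4188 -0.1556  0.1853]
187 266 271 [ 0.4187 -0.1583  0.1805] [ 0.4184 -0.1556  0.1791]
190 266 271 [ 0.4184 -0.1587  0.1745] [ 0.4181 -0.1556  0.1728]
193 266 271 [ 0.4179 -0.157   0.1673] [ 0.4178 -0.1556  0.1665]
196 268 269 [ 0.4178 -0.1596  0.1624] [ 0.4174 -0.1556  0.1602]
```

Emit:
{"fn": "carry_out", "kwargs": {
  "rows": [
    [0.012,-0.027,0,0,0,0],
    [0.016,-0.04,0,0,0,0],
    [0.0166,-0.04,0,0,0,0],
    [0,0,0.01,0,0,0],
    [0,0,0.01,0,0,0],
    [0,0,0,0,0,0],
    [0,0,0,0,0,0]
  ]
}}

```text
clock: 8.28
position: [0.5222, -0.2124, 0.1907]
tcp_rot: [-0.664, 0.747, 0.0, -0.0]
contact_force: [-0.2, 0.4, -0.7]
grip_width: 0.0246
```

```bash
python3 -c "
from h import *
o=st()
for n in ('side','top'):
    p,d=env.camera(n);np.save(f'pics/{n}6.npy',p);np.save(f'pics/{n}6d.npy',d)
    if n=='side': crop(p,285,140,365,240,'pics/s6c.png',6)
    else: crop(p,310,120,440,240,'pics/t6c.png',5)
C=cloud('side',np.load('pics/side6d.npy'))
for v in range(185,232,3):
  r=C[v];m=(abs(r[:,0]-.52)<.02)&(abs(r[:,1]+.21)<.03)&(r[:,2]>.128)
  u=np.where(m)[0]
  if len(u): print(v,u.min(),u.max(),r[m].mean(0).round(4))
"
```

```text
t 8.28 p [ 0.5222 -0.2124  0.1907] yaw -96.74 z [-0.001  0.    -1.   ] F [-0.24  0.39 -0.71] w 0.0246
185 319 331 [ 0.5179 -0.2348  0.2242]
188 322 329 [ 0.5194 -0.2221  0.2118]
191 322 329 [ 0.5197 -0.2163  0.2029]
194 322 329 [ 0.5198 -0.216   0.1969]
197 322 328 [ 0.5191 -0.2159  0.1911]
200 322 328 [ 0.5191 -0.2162  0.1854]
203 322 328 [ 0.5192 -0.2167  0.1797]
206 322 328 [ 0.5192 -0.2166  0.1737]
209 322 327 [ 0.5184 -0.2166  0.1677]
212 322 327 [ 0.5186 -0.215   0.1606]
215 322 327 [ 0.5187 -0.2147  0.1543]
218 322 327 [ 0.5187 -0.2146  0.1481]
224 319 328 [ 0.5174 -0.2039  0.1286]
227 318 331 [ 0.519  -0.2143  0.129 ]
230 320 328 [ 0.5182 -0.2229  0.1284]
```

View pics/s6c.png

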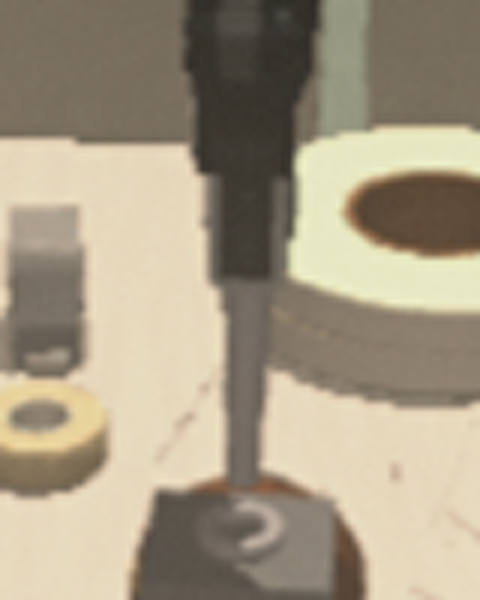

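View pics/t6c.png

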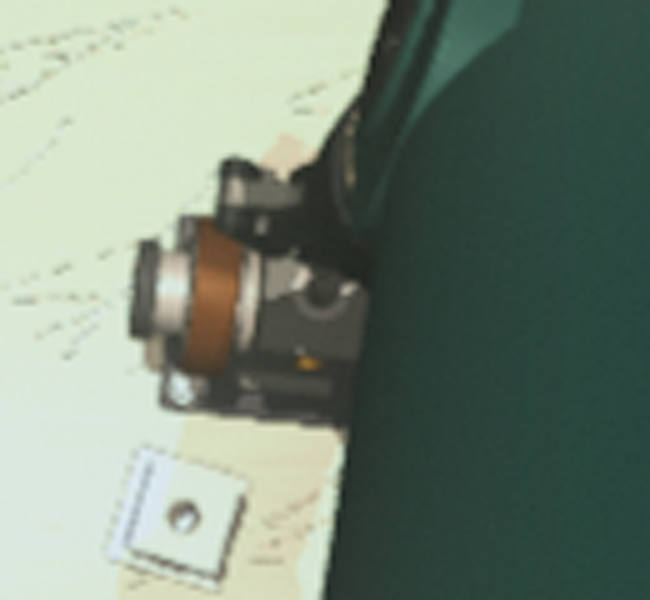

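Emit:
{"fn": "carry_out", "kwargs": {
  "rows": [
    [0,-0.001,0.006,0,0,0],
    [0,0,0.006,0,0,0],
    [0,0,0.006,0,0,0],
    [0,0,0.006,0,0,0],
    [0,0,0,0,0,0]
  ]
}}

```text
clock: 9.0
position: [0.5236, -0.2129, 0.1662]
tcp_rot: [-0.664, 0.748, 0.001, -0.0]
contact_force: [-0.4, -0.1, -0.9]
grip_width: 0.0245
```

```bash
python3 -c "
from h import *
o=st()
p,d=env.camera('side');crop(p,285,140,365,240,'pics/s7c.png',6)
"
```

```text
t 9.0 p [ 0.5236 -0.2129  0.1662] yaw -96.76 z [-0.001  0.    -1.   ] F [-0.43 -0.09 -0.86] w 0.0245
```

View pics/s7c.png

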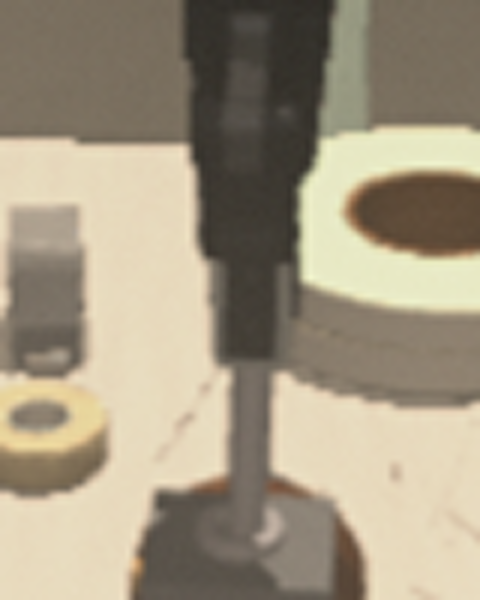

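Emit:
{"fn": "carry_out", "kwargs": {
  "rows": [
    [0,0.001,0.006,0,0,0],
    [0,0,0.006,0,0,0],
    [0,0,0.004,0,0,0],
    [0,0,0,0,0,0]
  ]
}}

```text
clock: 9.55
position: [0.5225, -0.2127, 0.1503]
tcp_rot: [-0.664, 0.748, 0.001, -0.0]
contact_force: [-0.8, 0.3, -1.8]
grip_width: 0.0247
```

```bash
python3 -c "
from h import *
o=st()
p,d=env.camera('side');crop(p,285,140,365,240,'pics/s8c.png',6)
"
```

```text
t 9.55 p [ 0.5225 -0.2127  0.1503] yaw -96.76 z [-0.001  0.    -1.   ] F [-0.81  0.26 -1.82] w 0.0247
```

View pics/s8c.png

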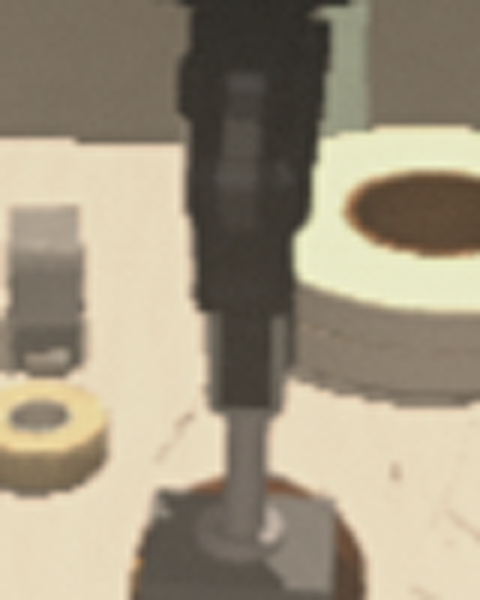

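Emit:
{"fn": "carry_out", "kwargs": {
  "rows": [
    [0,0,0.003,0,0,0],
    [0,0,0.003,0,0,0],
    [0,0,0.001,0,0,0],
    [0,0,0,0,0,0]
  ]
}}

```text
clock: 10.1
position: [0.5228, -0.2129, 0.1437]
tcp_rot: [-0.664, 0.748, 0.0, -0.0]
contact_force: [-1.4, 0.5, -0.4]
grip_width: 0.0246
```

Emit:
{"fn": "carry_out", "kwargs": {
  "rows": [
    [0,0,0,0,0,0],
    [0,0,0,0,0,0],
    [0,0,0,0,0,0],
    [0,0,0,0,0,0],
    [0,0,0,0,0,0]
  ],
  "hand": 0
}}

```text
clock: 10.72
position: [0.5231, -0.2129, 0.1439]
tcp_rot: [-0.664, 0.748, -0.0, 0.0]
contact_force: [1.4, 0.0, -0.7]
grip_width: 0.0855
```

```bash
python3 -c "
from h import *
o=st()
p,d=env.camera('side');crop(p,265,130,375,240,'pics/s9c.png',5)
"
```

```text
t 10.72 p [ 0.5231 -0.2129  0.1439] yaw -96.76 z [ 0. -0. -1.] F [ 1.37  0.04 -0.67] w 0.0855
```

View pics/s9c.png

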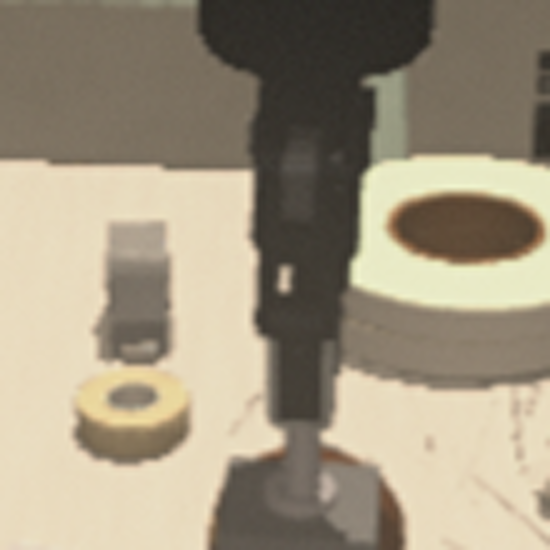

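Emit:
{"fn": "carry_out", "kwargs": {
  "rows": [
    [0,0,-0.015,0,0,0],
    [0,0,-0.025,0,0,0],
    [0,0,-0.03,0,0,0],
    [0,0,-0.01,0,0,0]
  ]
}}

```text
clock: 11.28
position: [0.5245, -0.2135, 0.2266]
tcp_rot: [-0.664, 0.748, -0.002, 0.001]
contact_force: [-0.2, 0.7, 0.6]
grip_width: 0.0856
```

Emit:
{"fn": "carry_out", "kwargs": {
  "rows": [
    [0.015,0.013,0,0,0,0],
    [0.03,0.026,0,0,0,0],
    [0.03,0.026,0,0,0,0],
    [0.0267,0.0222,0,0,0,0],
    [0,0,0.02,0,0,0],
    [0,0,0.02,0,0,0],
    [0,0,0.01,0,0,0],
    [0,0,0,0,0,0]
  ],
  "hand": 1,
  "force": 40
}}

```text
clock: 12.28
position: [0.4229, -0.3035, 0.1727]
tcp_rot: [-0.664, 0.748, 0.001, -0.001]
contact_force: [0.4, 0.2, -0.1]
grip_width: -0.0001
```

```bash
python3 -c "
from h import *
o=st();print(to([.4244,-.3036,.088]))
p,d=env.camera('side');np.save('pics/side10.npy',p);np.save('pics/side10d.npy',d);crop(p,225,120,375,270,'pics/s10c.png',4)
p,d=env.camera('top');crop(p,320,130,450,250,'pics/t10c.png',4)
"
```

```text
t 12.28 p [ 0.4229 -0.3035  0.1727] yaw -96.8 z [-0.003  0.001 -1.   ] F [ 0.42  0.19 -0.09] w -0.0001
[ 0.     -0.0017  0.0847]
```

View pics/s10c.png

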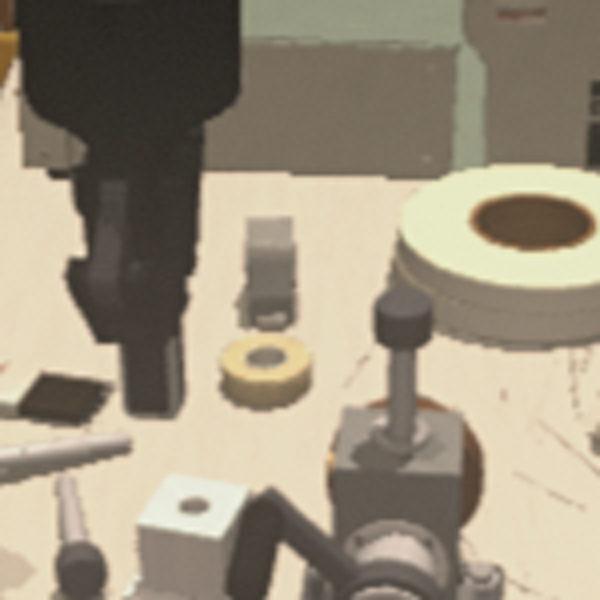

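View pics/t10c.png

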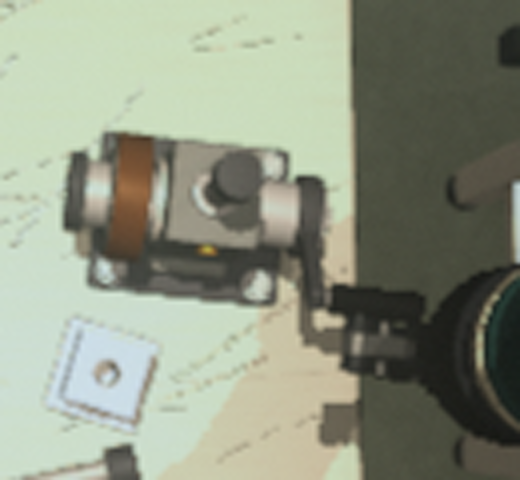

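Top (237/4+320, 175/4+130) and side (325,198) show the pin standing free in the bush with its nose on the shaft. The shut fingers are behind the grip, so I'm lowering and then pushing in small steps.

Emit:
{"fn": "carry_out", "kwargs": {
  "rows": [
    [0,0,0.025,0,0,0],
    [0,0,0.03,0,0,0],
    [0,0,0.02,0,0,0],
    [0,0,0.01,0,0,0],
    [0,0,0,0,0,0]
  ]
}}

```text
clock: 13.0
position: [0.4246, -0.3037, 0.0889]
tcp_rot: [-0.664, 0.748, 0.0, -0.0]
contact_force: [0.4, 0.6, 1.0]
grip_width: 0.0004
```

```bash
python3 -c "
from h import *
o=st()
p,d=env.camera('side');crop(p,225,120,375,270,'pics/s11c.png',4)
"
```

```text
t 13.0 p [ 0.4246 -0.3037  0.0889] yaw -96.75 z [-0.  0. -1.] F [0.44 0.64 1.04] w 0.0004
```

View pics/s11c.png

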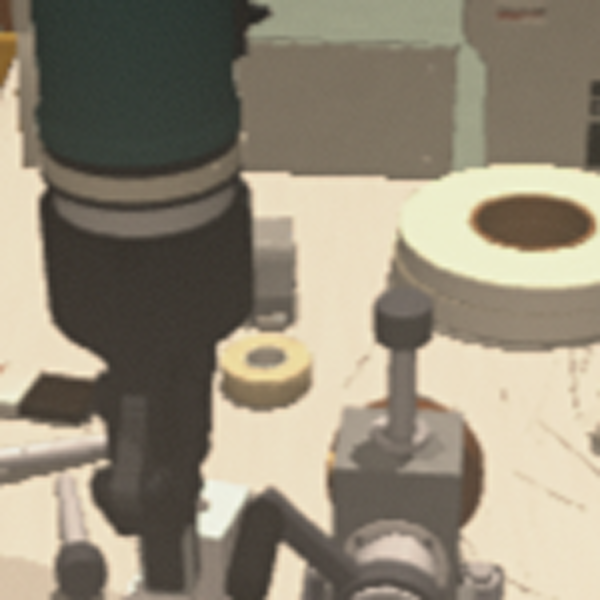

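Emit:
{"fn": "carry_out", "kwargs": {
  "rows": [
    [0,-0.005,0,0,0,0],
    [0,-0.005,0,0,0,0],
    [0,-0.005,0,0,0,0],
    [0,-0.005,0,0,0,0],
    [0,-0.005,0,0,0,0],
    [0,-0.005,0,0,0,0],
    [0,0,0,0,0,0]
  ]
}}

```text
clock: 13.92
position: [0.4543, -0.3071, 0.0889]
tcp_rot: [-0.664, 0.748, 0.0, -0.0]
contact_force: [-2.2, 1.1, 2.0]
grip_width: -0.0002
```

```bash
cat >> h.py <<'E'
def look(k):
    o=st();p,d=env.camera('side');np.save(f'pics/side{k}.npy',p);np.save(f'pics/side{k}d.npy',d)
    crop(p,235,150,375,290,f'pics/s{k}c.png',4)
    C=cloud('side',d);m=(np.hypot(C[...,0]-.5195,C[...,1]+.214)<.025)&(C[...,2]>.14)&(C[...,2]<.21)
    z=C[m][:,2];print("head top z (pct98)",np.percentile(z,98).round(4),"max",z.max().round(4))
E
python3 -c "
from h import *
look(12)
d=np.load('pics/side10d.npy');C=cloud('side',d);m=(np.hypot(C[...,0]-.5195,C[...,1]+.214)<.025)&(C[...,2]>.14)&(C[...,2]<.21);print(np.percentile(C[m][:,2],98))
"
```

```text
t 13.93 p [ 0.4543 -0.3071  0.0889] yaw -96.75 z [-0.  0. -1.] F [-2.2   1.1   1.96] w -0.0002
head top z (pct98) 0.1951 max 0.1959
0.19489550901410763
```

View pics/s12c.png

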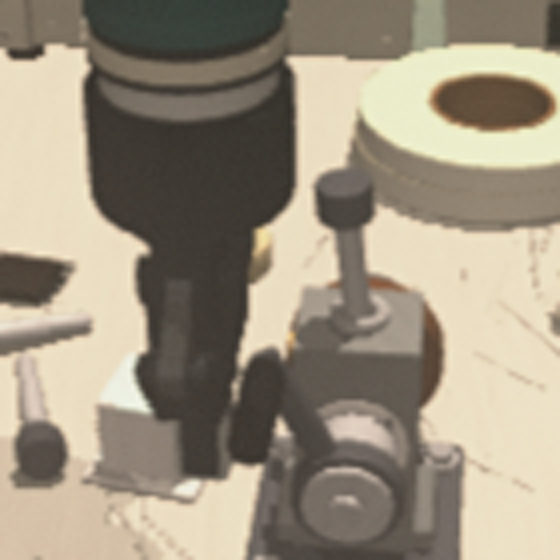

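Emit:
{"fn": "carry_out", "kwargs": {
  "rows": [
    [0,-0.003,0,0,0,0],
    [0,-0.003,0,0,0,0],
    [0,-0.003,0,0,0,0],
    [0,-0.003,0,0,0,0],
    [0,0,0,0,0,0]
  ]
}}

```text
clock: 14.6
position: [0.4674, -0.3088, 0.089]
tcp_rot: [-0.664, 0.747, -0.001, 0.0]
contact_force: [-0.3, -0.5, 0.1]
grip_width: 0.0001
```

```bash
python3 -c "
from h import *
look(13)"
```

```text
t 14.6 p [ 0.4674 -0.3088  0.089 ] yaw -96.73 z [ 0.002 -0.001 -1.   ] F [-0.32 -0.46  0.06] w 0.0001
head top z (pct98) 0.1948 max 0.1954
```

Emit:
{"fn": "carry_out", "kwargs": {
  "rows": [
    [0,-0.003,0,0,0,0],
    [0,-0.003,0,0,0,0],
    [0,-0.003,0,0,0,0],
    [0,-0.003,0,0,0,0],
    [0,0,0,0,0,0]
  ]
}}

```text
clock: 15.28
position: [0.4791, -0.3101, 0.0889]
tcp_rot: [-0.664, 0.747, -0.001, 0.0]
contact_force: [1.1, -0.6, -0.2]
grip_width: -0.0002
```

```bash
python3 -c "
from h import *
look(14)"
```

```text
t 15.28 p [ 0.4791 -0.3101  0.0889] yaw -96.74 z [ 0.001 -0.001 -1.   ] F [ 1.09 -0.57 -0.2 ] w -0.0002
head top z (pct98) 0.1942 max 0.1957
```

View pics/s14c.png

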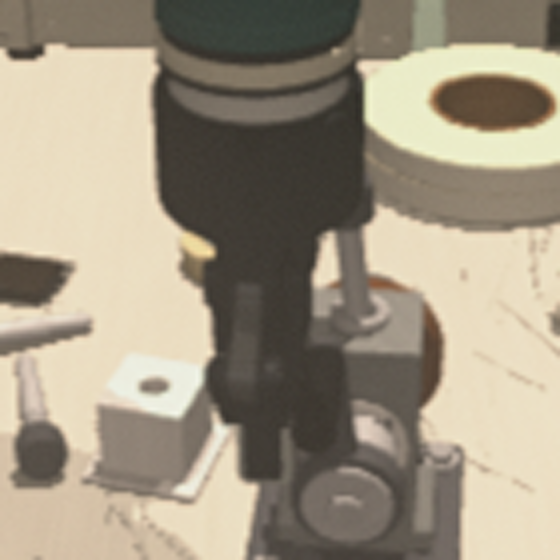

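Emit:
{"fn": "carry_out", "kwargs": {
  "rows": [
    [0,-0.003,0,0,0,0],
    [0,-0.003,0,0,0,0],
    [0,-0.003,0,0,0,0],
    [0,0,0,0,0,0]
  ]
}}

```text
clock: 15.82
position: [0.4878, -0.3111, 0.0889]
tcp_rot: [-0.664, 0.747, -0.0, 0.0]
contact_force: [-0.7, 0.0, -0.3]
grip_width: 0.0001
```

```bash
python3 -c "
from h import *
look(15)
p,d=env.camera('top');crop(p,320,110,450,230,'pics/t15c.png',4)"
```

```text
t 15.82 p [ 0.4878 -0.3111  0.0889] yaw -96.74 z [ 0.001 -0.    -1.   ] F [-0.66  0.   -0.33] w 0.0001
head top z (pct98) 0.17 max 0.1714
```

View pics/s15c.png

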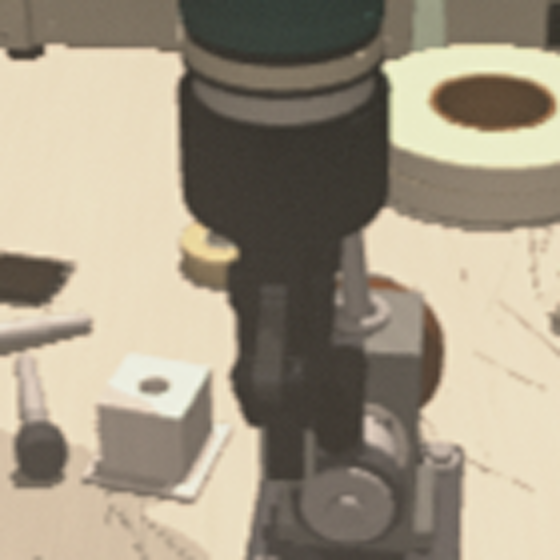

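View pics/t15c.png

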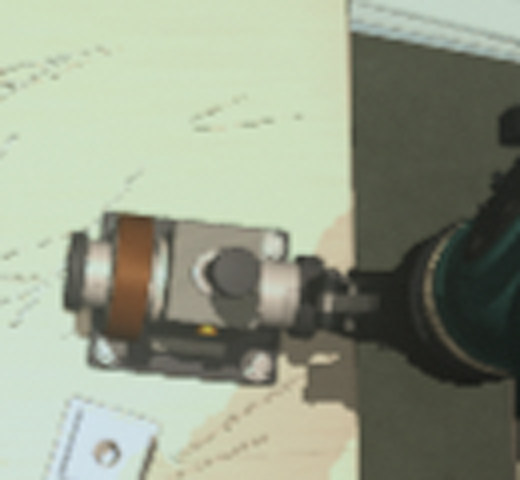

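Top view now sees the pin head clearly at about (379,178), so I'll track its height from there.

```bash
cat >> h.py <<'E'
def toph(k):
    p,d=env.camera('top');np.save(f'pics/top{k}.npy',p);np.save(f'pics/top{k}d.npy',d)
    C=cloud('top',d);m=(np.hypot(C[...,0]-.521,C[...,1]+.213)<.02)&(C[...,2]>.135)&(C[...,2]<.22)
    X=C[m];print("pin head top z",np.median(X[:,2]).round(4),"xy",((X.min(0)+X.max(0))/2)[:2].round(4),len(X))
E
python3 -c "
from h import *
toph(16);st()"
```

```text
pin head top z 0.1911 xy [ 0.5126 -0.212 ] 126
t 15.97 p [ 0.4875 -0.3111  0.0889] yaw -96.75 z [ 0.001 -0.    -1.   ] F [-0.34 -0.26 -0.04] w 0.0002
```

Emit:
{"fn": "carry_out", "kwargs": {
  "rows": [
    [0,-0.003,0,0,0,0],
    [0,-0.003,0,0,0,0],
    [0,-0.003,0,0,0,0],
    [0,0,0,0,0,0]
  ]
}}

```text
clock: 16.48
position: [0.4967, -0.3122, 0.0889]
tcp_rot: [-0.664, 0.747, -0.0, 0.0]
contact_force: [-0.1, 0.2, 0.3]
grip_width: 0.0001
```

```bash
python3 -c "
from h import *
toph(17);st()"
```

```text
pin head top z 0.1891 xy [ 0.5127 -0.2125] 129
t 16.52 p [ 0.4966 -0.3122  0.0889] yaw -96.75 z [ 0.001 -0.    -1.   ] F [-0.35 -0.32  0.42] w 0.0
```

Emit:
{"fn": "carry_out", "kwargs": {
  "rows": [
    [0,-0.003,0,0,0,0],
    [0,-0.003,0,0,0,0],
    [0,0,0,0,0,0]
  ]
}}

```text
clock: 16.9
position: [0.5023, -0.3129, 0.0888]
tcp_rot: [-0.664, 0.747, -0.0, 0.0]
contact_force: [0.4, 0.5, -0.6]
grip_width: -0.0004
```

```bash
python3 -c "
from h import *
toph(18);st()"
```

```text
pin head top z 0.1806 xy [ 0.5173 -0.2137] 132
t 16.95 p [ 0.5023 -0.3129  0.0889] yaw -96.75 z [ 0.001 -0.    -1.   ] F [-0.81  0.28 -0.24] w 0.0002
```

The head has sunk from 0.191 to 0.181, so the nose is caught. One more small nudge to confirm that it has settled.

Emit:
{"fn": "carry_out", "kwargs": {
  "rows": [
    [0,-0.002,0,0,0,0],
    [0,-0.002,0,0,0,0],
    [0,0,0,0,0,0]
  ]
}}

```text
clock: 17.32
position: [0.506, -0.3132, 0.0888]
tcp_rot: [-0.664, 0.748, 0.0, 0.0]
contact_force: [-1.4, -0.2, 0.1]
grip_width: -0.0001
```

```bash
python3 -c "
from h import *
toph(19);st()
p=np.load('pics/top19.npy');crop(p,320,110,450,230,'pics/t19c.png',4)"
```

```text
pin head top z 0.1801 xy [ 0.5173 -0.2136] 132
t 17.38 p [ 0.506  -0.3132  0.0888] yaw -96.76 z [ 0.  0. -1.] F [-0.74 -0.16  0.32] w -0.0003
```

View pics/t19c.png

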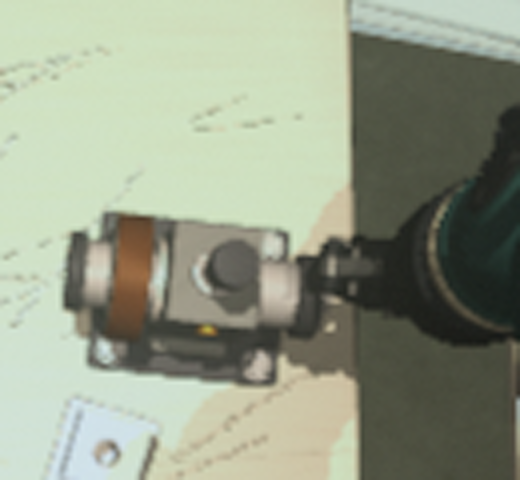

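Emit:
{"fn": "carry_out", "kwargs": {
  "rows": [
    [0,0.012,0,0,0,0],
    [0,0.015,0,0,0,0],
    [0,0,0,0,0,0],
    [0,0,-0.03,0,0,0],
    [0,0,-0.045,0,0,0],
    [0,0,-0.035,0,0,0],
    [0,0,0,0,0,0]
  ]
}}

```text
clock: 18.25
position: [0.4814, -0.3115, 0.2021]
tcp_rot: [-0.664, 0.748, -0.004, 0.001]
contact_force: [-1.0, 0.5, -0.1]
grip_width: -0.0002
```

```bash
python3 -c "
from h import *
look(20);print(to([.521,-.2122,.165]))"
```

```text
t 18.25 p [ 0.4814 -0.3115  0.2021] yaw -96.77 z [ 0.007 -0.004 -1.   ] F [-1.01  0.52 -0.09] w -0.0002
head top z (pct98) 0.1835 max 0.1844
[-0.1026 -0.029   0.0352]
```

View pics/s20c.png

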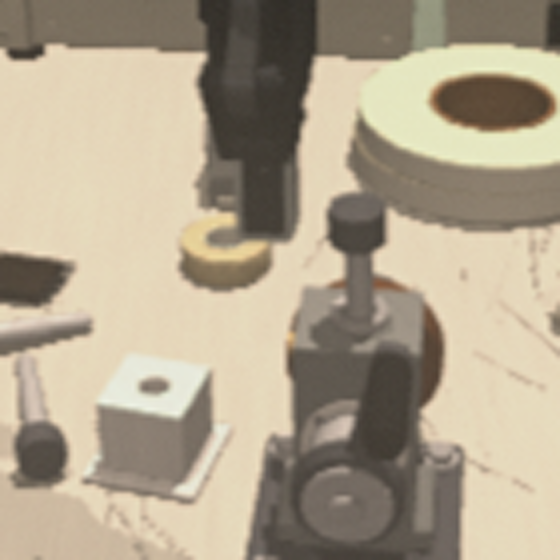

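Emit:
{"fn": "carry_out", "kwargs": {
  "rows": [
    [-0.025,-0.008,0,0,0,0],
    [-0.04,-0.011,0,0,0,0],
    [-0.0376,-0.01,0,0,0,0],
    [0,0,0,0,0,0],
    [0,0,0.02,0,0,0],
    [0,0,0.014,0,0,0],
    [0,0,0,0,0,0],
    [0,0,0,0,0,0]
  ]
}}

```text
clock: 19.3
position: [0.5199, -0.2122, 0.1649]
tcp_rot: [-0.664, 0.748, -0.0, -0.0]
contact_force: [0.1, 0.2, -0.8]
grip_width: 0.0001
```

```bash
python3 -c "
from h import *
look(21);print(to([.521,-.2122,.155]))"
```

```text
t 19.3 p [ 0.5199 -0.2122  0.1649] yaw -96.8 z [-0. -0. -1.] F [ 0.13  0.19 -0.77] w 0.0001
head top z (pct98) 0.2092 max 0.2099
[-0.     -0.0008  0.0102]
```

View pics/s21c.png

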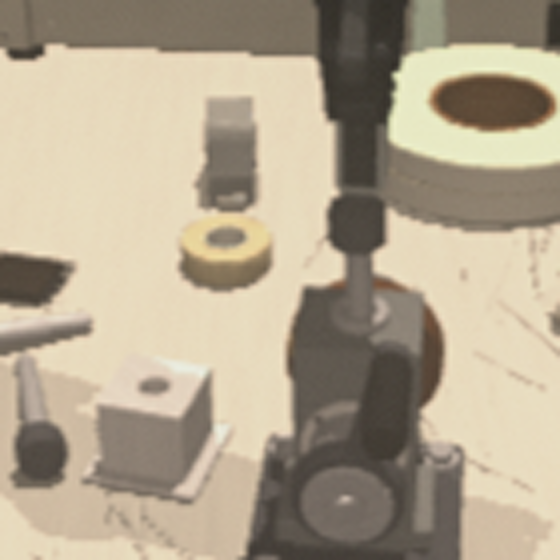

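Well centred over the head, pin upright. Now pressing gently.

Emit:
{"fn": "carry_out", "kwargs": {
  "rows": [
    [0,0,0.004,0,0,0],
    [0,0,0.003,0,0,0],
    [0,0,0.003,0,0,0],
    [0,0,0.002,0,0,0],
    [0,0,0,0,0,0]
  ]
}}

```text
clock: 19.98
position: [0.5201, -0.2116, 0.1529]
tcp_rot: [-0.664, 0.747, -0.0, 0.0]
contact_force: [0.4, 0.7, 1.6]
grip_width: 0.0
```

Emit:
{"fn": "carry_out", "kwargs": {
  "rows": [
    [0,0,0.002,0,0,0],
    [0,0,0.002,0,0,0],
    [0,0,0,0,0,0]
  ]
}}

```text
clock: 20.35
position: [0.5197, -0.2115, 0.1485]
tcp_rot: [-0.664, 0.748, 0.0, -0.0]
contact_force: [1.6, -0.3, 1.9]
grip_width: -0.0
```

Emit:
{"fn": "carry_out", "kwargs": {
  "rows": [
    [0,0,0.002,0,0,0],
    [0,0,0.002,0,0,0],
    [0,0,0,0,0,0]
  ]
}}

```text
clock: 20.72
position: [0.5197, -0.2115, 0.1445]
tcp_rot: [-0.664, 0.748, 0.0, -0.0]
contact_force: [0.8, -0.5, 0.8]
grip_width: -0.0004
```

```bash
python3 -c "
from h import *
look(22)"
```

```text
t 20.73 p [ 0.5197 -0.2115  0.1445] yaw -96.76 z [-0.001  0.    -1.   ] F [ 0.84 -0.5   0.76] w -0.0004
head top z (pct98) 0.2067 max 0.2086
```

View pics/s22c.png

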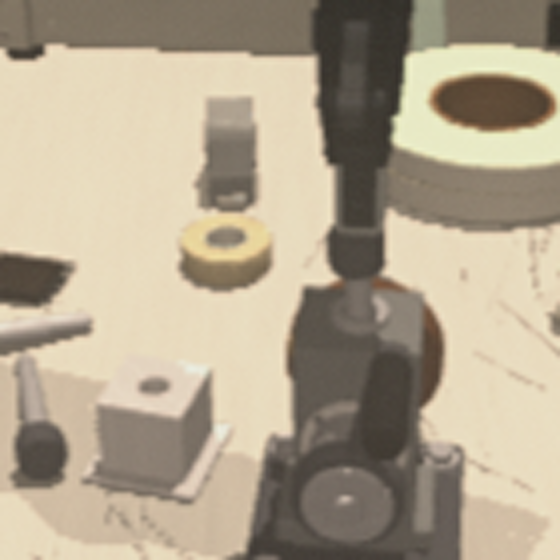

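The pin is going down (head bottom in the side view moved from row 213 to 219) under little force. Continuing.

Emit:
{"fn": "carry_out", "kwargs": {
  "rows": [
    [0,0,0.002,0,0,0],
    [0,0,0.002,0,0,0],
    [0,0,0.002,0,0,0],
    [0,0,0.002,0,0,0],
    [0,0,0,0,0,0]
  ]
}}

```text
clock: 21.4
position: [0.5185, -0.2114, 0.1361]
tcp_rot: [-0.664, 0.748, 0.001, -0.001]
contact_force: [-0.3, 0.1, -0.7]
grip_width: -0.0004
```

Emit:
{"fn": "carry_out", "kwargs": {
  "rows": [
    [0,0,0.002,0,0,0],
    [0,0,0.002,0,0,0],
    [0,0,0.002,0,0,0],
    [0,0,0.002,0,0,0],
    [0,0,0,0,0,0]
  ]
}}

```text
clock: 22.02
position: [0.5198, -0.2117, 0.1284]
tcp_rot: [-0.664, 0.748, -0.0, -0.0]
contact_force: [0.6, 0.6, -0.8]
grip_width: 0.0001
```

```bash
python3 -c "
from h import *
look(23)"
```

```text
t 22.02 p [ 0.5198 -0.2117  0.1284] yaw -96.76 z [-0. -0. -1.] F [ 0.57  0.65 -0.76] w 0.0001
head top z (pct98) 0.2002 max 0.2085
```

View pics/s23c.png

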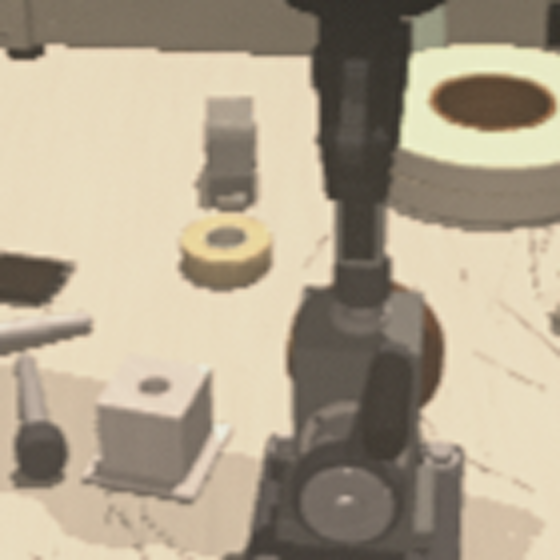

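Emit:
{"fn": "carry_out", "kwargs": {
  "rows": [
    [0,0,0.002,0,0,0],
    [0,0,0.002,0,0,0],
    [0,0,0.001,0,0,0],
    [0,0,0,0,0,0]
  ]
}}

```text
clock: 22.58
position: [0.5202, -0.2117, 0.1238]
tcp_rot: [-0.664, 0.748, -0.0, 0.0]
contact_force: [-0.1, 0.8, 0.5]
grip_width: 0.0003
```

Emit:
{"fn": "carry_out", "kwargs": {
  "rows": [
    [0,0,0.001,0,0,0],
    [0,0,0.001,0,0,0],
    [0,0,0,0,0,0]
  ]
}}

```text
clock: 22.95
position: [0.5202, -0.2117, 0.1217]
tcp_rot: [-0.664, 0.748, -0.0, 0.0]
contact_force: [0.9, -0.0, 1.0]
grip_width: -0.0
```

Emit:
{"fn": "carry_out", "kwargs": {
  "rows": [
    [0,0,0.001,0,0,0],
    [0,0,0.001,0,0,0],
    [0,0,0,0,0,0]
  ]
}}

```text
clock: 23.32
position: [0.5202, -0.2116, 0.1207]
tcp_rot: [-0.664, 0.748, -0.0, 0.0]
contact_force: [-1.3, 0.8, 8.7]
grip_width: 0.0002
```

```bash
python3 -c "
from h import *
look(24)"
```

```text
t 23.32 p [ 0.5202 -0.2116  0.1207] yaw -96.76 z [ 0.  0. -1.] F [-1.27  0.77  8.69] w 0.0002
head top z (pct98) 0.1992 max 0.2093
```

View pics/s24c.png

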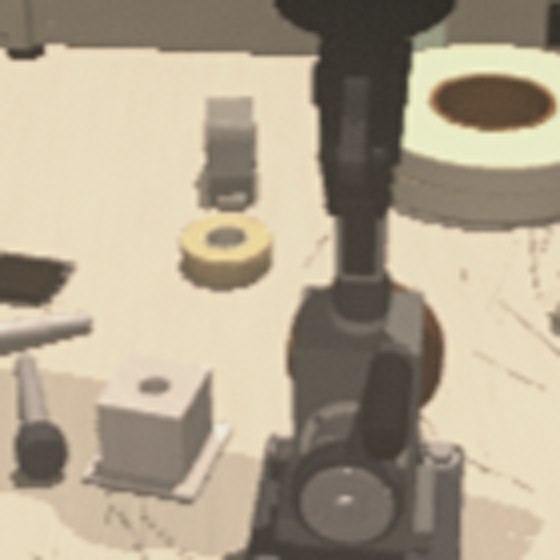

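Emit:
{"fn": "carry_out", "kwargs": {
  "rows": [
    [0,0,0.001,0,0,0],
    [0,0,0,0,0,0]
  ]
}}

```text
clock: 23.62
position: [0.5202, -0.2117, 0.1206]
tcp_rot: [-0.664, 0.748, -0.0, 0.0]
contact_force: [-2.6, 0.8, 15.7]
grip_width: 0.0004
```

Emit:
{"fn": "carry_out", "kwargs": {
  "rows": [
    [0,0,0,0,0,0],
    [0,0,-0.01,0,0,0],
    [0,0,-0.04,0,0,0],
    [0,0,-0.05,0,0,0],
    [0.03,0.04,0,0,0,0],
    [0.03,0.05,0,0,0,0],
    [0.03,0.05,0,0,0,0],
    [0,0,0,0,0,0]
  ]
}}

```text
clock: 24.62
position: [0.3642, -0.286, 0.2184]
tcp_rot: [-0.661, 0.75, 0.002, -0.001]
contact_force: [0.5, 0.6, -0.2]
grip_width: 0.0001
```

```bash
python3 -c "
from h import *
look(25);toph(25)
crop(np.load('pics/top25.npy'),320,110,450,230,'pics/t25c.png',5)
p=np.load('pics/side25.npy');crop(p,290,200,370,290,'pics/s25d.png',6)"
```

```text
t 24.62 p [ 0.3642 -0.286   0.2184] yaw -97.24 z [-0.004  0.001 -1.   ] F [ 0.46  0.59 -0.23] w 0.0001
head top z (pct98) 0.1477 max 0.148
pin head top z 0.1443 xy [ 0.5209 -0.2123] 111
```

View pics/s25d.png

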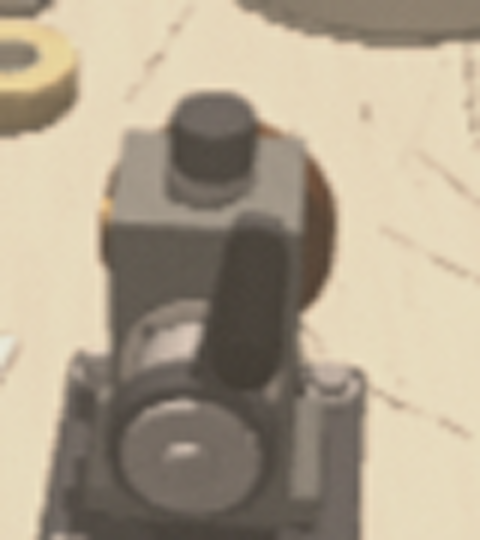

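View pics/t25c.png

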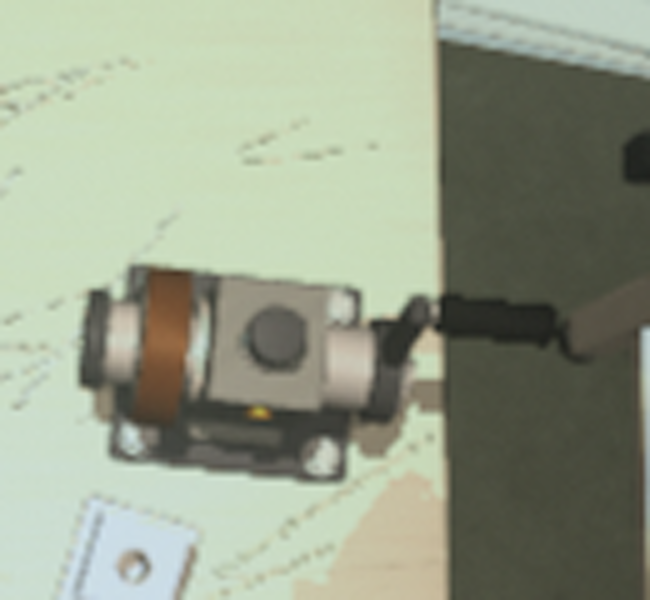

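```bash
python3 -c "
from h import *
st();print(env.close_job())"
```

```text
t 24.73 p [ 0.3697 -0.2847  0.2189] yaw -96.86 z [-0.  0. -1.] F [ 0.78  0.01 -0.27] w 0.0002
the job is handed in; nothing more can be done
None
```

I locked the crank shaft and handed the job in at about 24.7 s; the hand-in gave no verdict. I stood the stand's pin in the bush and let it go. Then I pushed the crank in small steps until the head dropped about 11 mm (top camera, 0.191 to 0.180 m). After backing off the crank, I pressed the pin down with shut fingers.

**Last checks:**
- **Seating:** the top camera puts the head's top at z = 0.144 m, as expected for a head seated on the bush.
- **Centring and uprightness:** the head is within about 2 mm of the measured bush centre, and it looks upright in both views.
- **Press force:** it stayed low until it rose to 15.7 N at the hard stop, just over the 15 N you give for pushing the pin.
- **Robot:** it was clear of everything at hand-in.

**Problems and disagreements:**
- **First grip:** it came up empty because the reported tool height reads about 25 mm lower than the cameras show. I corrected for that from then on.
- **Side camera:** it put the head's top at 0.148 m, about 3 mm above the top camera. It had read about 3 mm high in the earlier stages too.
- **Other pins:** the two loose look-alike pins fell over early in the run, with the tool reading above 0.2 m. I think they toppled on their own, but I didn't see it happen.
- **Bystanders:** I did not measure the tape, roller or tape measure at the end. The tape and tape measure looked undisturbed in the side pictures, but the roller was outside the close-ups.

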